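# Pack the sample vials in the transport case and turn its locks home

## Task

Pack the samples for transport: carry the clear block of capped vials upright into the square recess of the metal case, shut the lid so that both lock wings come up through its slots, and turn both wings a quarter turn clockwise until they drop into their locked position across the slots. A lock wing that was left crosswise must first be turned back, or the lid cannot shut; leave the bottles and the flask standing where they are.

Things in the scene. Friction and masses are not known exactly. Their poses are not given: they have to be found in the camera images.
- tube_block: The load: a clear acrylic block with four pale vials in its holes, their white caps just below its top; loose, 62 (its x) x 59 (its y) x 74 mm high, 0.22 kg give or take 30 percent; origin at the centre of its underside, z up. It may be grasped across either width and goes into the recess in any of its four square orientations.
- case: The aluminium transport case, fixed on the counter (place and yaw vary), 140 (x) x 200 (y) mm; origin at the centre of its underside, front with the two locks on brackets at its -x, lid hinge along its back (+x). Walls 5 mm thick, rim at z = 88 mm. Dark foam inside up to z = 34 mm, with a square recess in the middle.
- case_recess (a point): Centre of the recess floor, on which the block stands (10 mm above the case's underside). The recess is 78 x 78 mm, square with the case, 24 mm deep; with the block in it the lid clears its top by 4 mm.
- lid (a joint): Lid angle, 0 = shut, 1.57 = upright, 1.75 = leaning back at its stop; starts open between 1.5 and 1.75. A stiff friction hinge (0.32 N m, lid 0.35 kg): it stays where it is left and must be pushed down all the way; pushing near its front edge takes under 5 N.
- lid_hinge (a point): Middle of the lid's hinge axis, which runs along the case's y: case (75.5, 0, 89) mm.
- lid_edge (a point): Middle of the lid's front edge, outer face, at the end of a 34 mm wide finger tab: 163.5 mm from the hinge axis, 5 mm to its outside. Lid: 5 mm plate, 139 x 200 mm, 3 mm raised panel outside; left and right of the tab two ears (74 mm wide, centred 60 mm off the middle, reaching 182 mm from the hinge), each with a slot 62 x 18 mm for a lock wing. Shut, its upper face is at case z = 94 mm.
- latch_left (a joint): Turn of the left lock (+y side of the case), growing clockwise seen from above. 0 = open: the wing lies along the case's y and fits through the lid's slot. 1.57 = locked: along the case's x, across the slot. A sprung detent drives it to the nearer of the two (crest at 0.8 rad, where the wing stands 2.3 mm higher, then drops); turning takes about 0.1 N m. This one starts open.
- latch_right (a joint): The same for the right lock (-y side of the case). It may start open or locked, never in between.
- latch_left_grip (a point): Middle of the left lock's wing, on its axis: case (-86, 60, 107) mm. The wing is an upright dark bar 54 mm long, 10 mm thick, 16 mm high (top 8 mm above this point) over a neck; the point's y axis lies along it. Free depth below this point: 12 mm to the lid's face (shut), 20 mm to the bracket (lid open).
- latch_right_grip (a point): The same for the right lock: case (-86, -60, 107) mm.
- reagent_green: Amber reagent bottle with black cap, 62 mm across, 130 mm tall, loose; origin at the centre of its underside. To be left alone.
- reagent_red: Amber reagent bottle with red cap, 62 mm across, 130 mm tall, loose; origin at the centre of its underside. To be left alone.
- flask: Conical glass flask with cork, 60 mm across, 108 mm tall, loose; origin at the centre of its underside. To be left alone. These three stand round the block, at the robot's right, about 130 mm apart, and may change places with it.
Mind the look-alikes: they are no part of the job. Leave any blue, orange or pink look-alike of the tube_block alone.

How it is judged:
By the outcome, as a careful person would: the job done as asked, in the order asked, and still so for the second after the job is handed in, with the robot touching nothing.
It also fails if it takes over 72 s, if anything falls off the work surface, if the arm or the gripper's body presses on something with over 40 N, if the wrist force passes 120 N, or if a joint passes its speed limit or range.

## Robot

A 6-joint arm with a two-finger parallel gripper is mounted at the origin on a cart in front of the work surface, level with it; the furniture and walls round the work are solid. World frame = base frame: x ahead of the robot, y to its left, z up, the work surface at z = 0. Lengths are in mm, angles in rad, forces in N, time in s.
With the tool pointing down it reaches from about 400 to 925 mm from the base axis. Payload 12.5 kg.
Tool frame: the origin (TCP) lies midway between the tips of the shut fingers; the grasp point (between the pads) lies 19 mm behind it (env.pinch_z is the z of the grasp point in the tool frame, in mm); z points along the fingers, y is the line along which they close (so a half turn about z gives the same grasp; the last joint's range is limited). The gripper opens to 95 mm and grips with 3 to 60 N. Pads are 20 mm wide; open, the fingers measure 119 mm over their backs; the gripper's body (75 mm by 180 mm) begins 59 mm behind the grasp point.
Start: joints at [1.092, 0.491, 1.559, -0, 1.092, -0.106], TCP at [227.625, 582.094, 214.661] pointing down, gripper open.
Joint ranges: [-3.1, 3.1], [-0.84, 2.19], [0.05, 2.79], [-1.13, 4.28], [0.06, 2.93], [-2.69, 2.69]. Speed limits (rad/s): [2.22, 2.22, 2.79, 3.14, 3.14, 3.14].

## Interface

Orientations are given as [roll, pitch, yaw] about the fixed x, y, z axes, in that order (R = Rz(yaw) Ry(pitch) Rx(roll)).
In Python, from cell import env, eyes gives the robot as it stands.
- The arm moves only by the shell command python3 -m inch 'ROWS'. ROWS is JSON, a list of rows, each a list of 3 entries, a list of its own where there are three numbers: the shift along the tool's x, y, z in units of 60 mm (1.0 is 60 mm), then the turn about the tool's z in units of 5 degrees (1.0 is 5 degrees), then the closure, from -1 (fully open) to 1 (shut). In form: [[[tx, ty, tz], turn, claw], ...]. A call has exactly 10 rows; each row shifts and turns the commanded pose from where the row before left it, along the tool's axes as they then stand; what a row does not reach is not made up. A row lasts 1/8 s, in which the tool goes at most 62.5 mm and 10.7 degrees, less where a joint would pass 70% of its speed; a pose out of reach is approached as far as the arm can. A call is refused whole if a number of a shift passes 1 or a number of a turn 1, either way. A call with a gripper value outside its range is refused whole. The fingers move at their own pace and stop on an object; the grip force is fixed at half the most. Time passes only in rows, so rows that do not move let the fingers close, or fill a call up. It gives the time, the measured TCP pose, the force, the opening and the grip force at its end, in the units of the state.
- env.state(): the state, without advancing time (a new reading comes with each control period).
- eyes.read_camera(name): name is "scene" or "top" or "wrist"; returns a dict with "pixels" (384x512x3 uint8, red, green, blue), "fx", "fy", "cx", "cy" (pixels), "distortion" ([k1, k2, p1, p2, k3] as OpenCV has them; the pictures are not rectified), "extrinsics" (4x4, takes a point from world to camera coordinates). Camera axes: x right, y down, z forward; pixel columns grow to the right and rows downward; lengths in mm; the calibration is good to about 2 mm. A picture is of the moment at which its call begins. There is no depth.
- env.job_done(): hands the job in; it is judged then, once.
Trained networks look in a picture, given as the dict that the camera call returned (one of the last four; its "shot" number tells which), for a name from the list of things; names that differ only in an ending like _2 or _b are one class to them, and where a whole thing is asked for, a point or a joint stands for the part that bears it (a point fixed in the world has none). Each returns a list of dicts, best first, with "score" (0 to 1); they miss things now and then, are a little off and sometimes report something else, mostly with a low value. They report only what shows in the picture. A call takes as long as a camera call. They do not tell look-alikes from the thing itself.
- eyes.boxes_of(name, picture): "centre" ([row, column] in pixels, amid what is visible of it).
- eyes.cut_out(name, picture): "mask" (384x512 bool, what is visible of it) and "centre" ([row, column] in pixels, amid what is visible of it).
- eyes.spot_point(name, picture): "centre" ([row, column] in pixels: a listed point, or the origin of a listed thing).
The state is a dict: "t": time; "joints": joint angles; "qvel": joint speeds; "tau": joint torques, N m; "eef_pos": TCP position; "tcp_rot": TCP orientation; "ft_force": force on the tool from outside, world axes, zero at the start; "moment": the same for the moment, N m; "opening": opening from 0.0 (shut) to 1.0 (fully open); "grip_force": force on a finger pad.
Only numpy, scipy, OpenCV 4.12 (cv2) and the standard library are available. Lean on these libraries where they do the work, as an engineer would, in place of code of your own. Each camera call takes 0.05 s, during which the arm holds its last target. There are 200 camera calls.

## Working session

There is one attempt and no reset: what is moved stays moved. The work goes in short steps, Python scripts to look and compute and a shell command to move; the robot and the scene stay as the last step left them, time stands still between calls to the robot, and variables do not carry over. Pictures are saved under pics/ and viewed, at most 10 in all, crops included, and the job is handed in when it is done.

```bash
ls; mkdir -p pics; cat > h.py <<'E'
import numpy as np, cv2
from cell import env, eyes
def K(p): return np.array([[p["fx"],0,p["cx"]],[0,p["fy"],p["cy"]],[0,0,1.]])
def ray(p,rc):
    u=cv2.undistortPoints(np.array([[[rc[1],rc[0]]]],float),K(p),np.array(p["distortion"],float))[0,0]
    E=np.array(p["extrinsics"]);R=E[:3,:3];o=-R.T@E[:3,3]
    return o,R.T@np.array([u[0],u[1],1.])
def atz(p,rc,z):
    o,d=ray(p,rc);return o+d*(z-o[2])/d[2]
def proj(p,X):
    E=np.array(p["extrinsics"])
    r,_=cv2.Rodrigues(E[:3,:3])
    return cv2.projectPoints(np.array(X,float).reshape(-1,1,3),r,E[:3,3],K(p),np.array(p["distortion"],float))[0][:,0,::-1]
def tri(L):
    A=np.zeros((3,3));b=np.zeros(3)
    for p,rc in L:
        o,d=ray(p,rc);d=d/np.linalg.norm(d);M=np.eye(3)-np.outer(d,d);A+=M;b+=M@o
    return np.linalg.solve(A,b)
def save(p,n): cv2.imwrite("pics/"+n,p["pixels"][:,:,::-1])
E
python3 - <<'E'
from h import *
print(env.state())
P={n:eyes.read_camera(n) for n in("scene","top","wrist")}
for n in P: save(P[n],n+"0.png"); 
a=np.hstack([P["scene"]["pixels"],P["top"]["pixels"]])
cv2.imwrite("pics/both.png",cv2.resize(np.vstack([P["scene"]["pixels"],P["top"]["pixels"]]),None,fx=.78,fy=.78)[:,:,::-1])
for t in["tube_block","case_recess","lid_hinge","lid_edge","latch_left_grip","latch_right_grip","case","reagent_green","reagent_red","flask"]:
    for n in("scene","top"):
        print(t,n,[(np.round(d["centre"]).tolist(),round(d["score"],2)) for d in eyes.spot_point(t,P[n])[:4]])
E
```

```text
pics
{'t': 0.0, 'joints': array([ 1.09243385e+00,  4.91600429e-01,  1.55946990e+00,  1.99326338e-05,
        1.09168713e+00, -1.05620169e-01]), 'qvel': array([-0.00065116,  0.00106227, -0.0012655 ,  0.0001416 , -0.00036941,
       -0.00164396]), 'tau': array([ 1.43276138e-03, -6.12659454e+01, -2.58178872e+01,  6.92862435e-02,
        4.82371054e-02, -1.03144980e-04]), 'eef_pos': array([227.47731894, 581.86530478, 214.02931375]), 'tcp_rot': array([-3.14043621e+00, -1.40377046e-04,  2.76884106e+00]), 'ft_force': array([-0.21595598, -0.29685225,  0.27813288]), 'moment': array([-0.00465612,  0.0082591 ,  0.01688517]), 'grip_force': 0.0, 'opening': 1.000158782777075}
tube_block scene [([245.0, 363.0], 0.91), ([262.0, 324.0], 0.66), ([312.0, 355.0], 0.61), ([302.0, 231.0], 0.61)]
tube_block top [([170.0, 327.0], 0.88), ([228.0, 387.0], 0.86), ([176.0, 375.0], 0.73), ([126.0, 330.0], 0.63)]
case_recess scene [([175.0, 241.0], 0.85), ([155.0, 201.0], 0.38)]
case_recess top [([180.0, 184.0], 0.71)]
lid_hinge scene []
lid_hinge top [([145.0, 174.0], 0.85)]
lid_edge scene [([95.0, 262.0], 0.66)]
lid_edge top [([118.0, 154.0], 0.81), ([217.0, 279.0], 0.22)]
latch_left_grip scene [([157.0, 200.0], 0.59)]
latch_left_grip top [([215.0, 161.0], 0.62), ([220.0, 332.0], 0.3)]
latch_right_grip scene [([242.0, 250.0], 0.7), ([172.0, 227.0], 0.54)]
latch_right_grip top [([206.0, 213.0], 0.56), ([182.0, 186.0], 0.2)]
case scene [([181.0, 238.0], 0.96), ([267.0, 323.0], 0.25)]
case top [([182.0, 185.0], 0.74)]
reagent_green scene [([286.0, 288.0], 0.76)]
reagent_green top [([219.0, 330.0], 0.81)]
reagent_red scene [([244.0, 249.0], 0.6)]
reagent_red top [([216.0, 280.0], 0.65)]
flask scene [([230.0, 297.0], 0.61)]
flask top [([168.0, 284.0], 0.58)]
```

View pics/both.png

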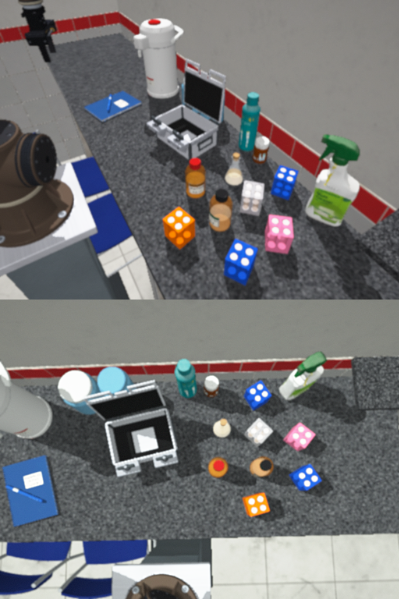

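The clear block is the white one, at scene (row 253, col 324) and top (168, 327). The flask is to its left, the bottles are nearer the robot, and pink is to its right. Next: zoom in and compute positions.

```bash
python3 - <<'E'
from h import *
P={n:eyes.read_camera(n) for n in("scene","top")}
s,t=P["scene"],P["top"]
print(t["fx"],np.round(ray(t,(192,256))[0]),np.round(ray(s,(192,256))[0]))
b=tri([(s,(262,324)),(t,(170,327))]);print("block",b, atz(s,(262,324),0),atz(t,(170,327),0))
for n,r,c in(("recess",(175,241),(180,184)),("edge",(95,262),(118,154)),("LL",(157,200),(215,161)),("LR",(172,227),(206,213)),("green",(286,288),(219,330)),("red",(244,249),(216,280)),("flask",(230,297),(168,284)),("case",(181,238),(182,185))):
    print(n,np.round(tri([(s,r),(t,c)])))
    if n in("green","red","flask"):print(atz(s,r,0)[:2],atz(t,c,0)[:2])
print("hinge",atz(t,(145,174),89))
print("LR z107",atz(s,(172,227),107),atz(t,(206,213),107),"LL",atz(s,(157,200),107),atz(t,(215,161),107),"rec",atz(s,(175,241),10),atz(t,(180,184),10))
for nm,p in P.items():
    for d in eyes.cut_out("tube_block",p)[:6]:
        m=d["mask"]; print(nm,np.round(d["centre"]),round(d["score"],2),m.sum(),np.round(p["pixels"][m].mean(0)))
a=cv2.resize(t["pixels"][95:255,110:370],(780,480),interpolation=3)
cv2.imwrite("pics/t1.png",a[:,:,::-1])
a=cv2.resize(s["pixels"][80:300,170:400],(575,550),interpolation=3)
cv2.imwrite("pics/s1.png",a[:,:,::-1])
E
```

```text
395.82109963710013 [ 384. -149. 1042.] [ 154. -727.  692.]
block [ 5.79349729e+02 -3.27930215e+02  1.94530297e-01] [ 582.03102001 -328.72424408    0.        ] [ 577.09292361 -326.59502367    0.        ]
recess [563.  50.  19.]
edge [654.  71. 243.]
LL [462.  92.  96.]
LR [480. -37. 119.]
green [ 458. -335.   -1.]
[ 469.84721102 -340.12101942] [ 446.33863029 -327.97884665]
red [ 455. -196.   11.]
[ 458.68906112 -186.66426211] [ 457.64089396 -197.23578314]
flask [ 586. -212.    4.]
[ 589.39279237 -209.81804022] [ 585.72232243 -212.18500096]
case [558.  53.  -3.]
hinge [634.15054018  63.5180891   89.        ]
LR z107 [489.64000083 -23.0852002  107.        ] [477.90711149 -34.15942605 107.        ] LL [458.07978679  76.68244262 107.        ] [459.69048681  89.83294388 107.        ] rec [574.42193537  58.21629896  10.        ] [558.90771613  54.14636504  10.        ]
scene [251. 327.] 0.91 1117 [197. 191. 192.]
scene [300. 359.] 0.77 1548 [222. 141. 175.]
scene [234. 366.] 0.69 1028 [ 64. 104. 199.]
scene [291. 230.] 0.69 1521 [222. 134.  46.]
scene [337. 310.] 0.62 1744 [ 69. 110. 202.]
top [167. 330.] 0.91 764 [215. 215. 213.]
top [121. 332.] 0.87 793 [ 91. 132. 220.]
top [264. 326.] 0.83 774 [245. 177.  93.]
top [176. 380.] 0.73 815 [240. 175. 204.]
top [227. 391.] 0.59 854 [ 95. 138. 226.]
```

View pics/t1.png

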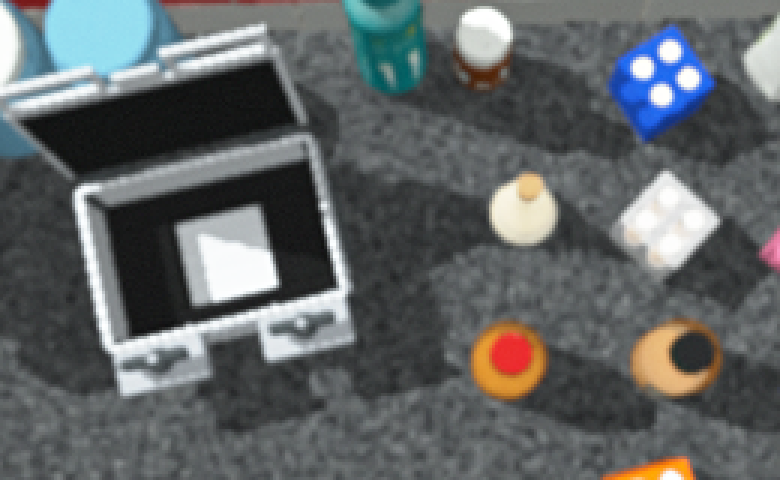

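View pics/s1.png

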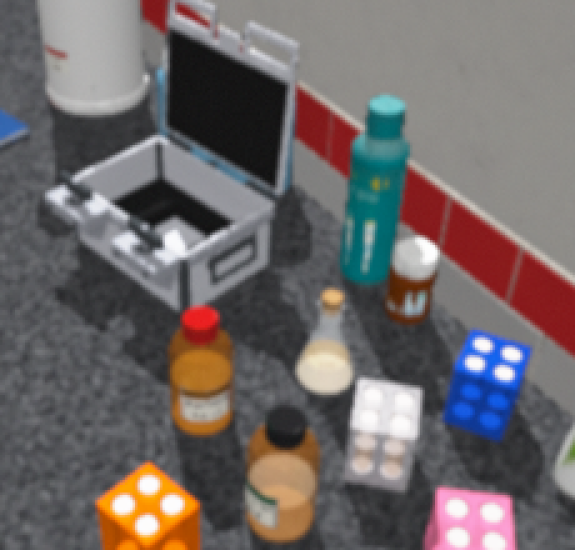

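Both wings appear to lie along the case's front, so both are open: top left wing (215, 161), right wing (203, 211). The lid is up. Next I fit the poses.

```bash
cat >> h.py <<'E'
def plan(x,y,z,yaw,st=None):
    "TCP world target -> total turn (5deg units) then shift (60mm units) in tool axes after the turn, tool down"
    s=st or env.state();p=np.array(s["eef_pos"]);a=s["tcp_rot"][2]
    d=(yaw-a+np.pi)%(2*np.pi)-np.pi
    t=np.array([[np.cos(yaw),np.sin(yaw),0],[np.sin(yaw),-np.cos(yaw),0],[0,0,-1]])
    sh=lambda w:np.round(np.array([[np.cos(w),np.sin(w),0],[np.sin(w),-np.cos(w),0],[0,0,-1]])@(np.array([x,y,z])-p)/60,3)
    print("turn",round(-np.degrees(d)/5,3),"shift after",sh(yaw),"shift before",sh(a),"pos",np.round(p,1),"yaw",round(a,4),"j6",round(s["joints"][5],2),"f",np.round(s["ft_force"],1),"t",round(s["t"],2),"op",round(s["opening"],3))
E
python3 - <<'E'
from h import *
from scipy.optimize import least_squares
t=eyes.read_camera("top")
px=lambda x,y:(95+y*160/480,110+x*260/780)
C=[atz(t,px(*q),88)[:2] for q in((75,187),(315,135),(345,290),(108,347))]
W=[atz(t,px(*q),107)[:2] for q in((152,360),(302,323))]
M=np.array([(70,100),(70,-100),(-70,-100),(-70,100),(-86,60),(-86,-60)]);O=np.array(C+W);print(O.round())
f=lambda v:(M@np.array([[np.cos(v[2]),-np.sin(v[2])],[np.sin(v[2]),np.cos(v[2])]]).T+v[:2]-O).ravel()
r=least_squares(f,[560,50,.1]);print("case",r.x,r.fun.reshape(-1,2).round(1))
B=np.array([atz(t,px(*q),74)[:2] for q in((665,172),(718,220),(668,270),(612,225))]);print(B.round(),B.mean(0))
for i in range(4):
    e=B[(i+1)%4]-B[i];print(np.hypot(*e),np.degrees(np.arctan2(e[1],e[0])))
plan(280,320,260,env.state()["tcp_rot"][2])
E
```

```text
[[606. 161.]
 [644. -38.]
 [514. -61.]
 [473. 131.]
 [460.  91.]
 [486. -29.]]
case [5.58528072e+02 4.80804064e+01 2.00213215e-01] [[ 1.3 -0.7]
 [ 2.9  2.4]
 [-4.3 -2.4]
 [-2.7  0.7]
 [ 2.6 -0.9]
 [ 0.2  0.9]]
[[ 608. -328.]
 [ 566. -369.]
 [ 525. -326.]
 [ 564. -282.]] [ 565.85496089 -326.30343058]
58.94699737428091 -135.12909071016762
59.41451943960712 133.12031526836978
58.8582784924684 48.70530844293031
63.34288950692375 -46.57158867691097
turn -0.0 shift after [-2.404 -3.751 -0.755] shift before [-2.404 -3.751 -0.755] pos [227.7 582.1 214.7] yaw 2.7688 j6 -0.11 f [-0.8 -0.6  0.1] t 1.4 op 1.004
```

```bash
python3 -m inch '[[[-0.3,-0.47,-0.15],0,-1],[[-0.3,-0.47,-0.15],0,-1],[[-0.3,-0.47,-0.15],0,-1],[[-0.3,-0.47,-0.15],0,-1],[[-0.3,-0.47,-0.15],0,-1],[[-0.3,-0.47,0],0,-1],[[-0.3,-0.47,0],0,-1],[[-0.3,-0.47,0],0,-1],[[-0.68,-0.6,0],0,-1],[[-0.68,-0.6,0],0,-1]]'; python3 -m inch '[[[-0.68,-0.6,0],0,-1],[[-0.68,-0.6,0],0,-1],[[-0.68,-0.6,0],0,-1],[[-0.68,-0.6,0],0,-1],[[0,0,0],0,-1],[[0,0,0],0,-1],[[0,0,0],0,-1],[[0,0,0],0,-1],[[0,0,0],0,-1],[[0,0,0],0,-1]]'
python3 - <<'E'
from h import *
p=eyes.read_camera("wrist");save(p,"w1.png")
plan(570,-327,200,2.34)
E
```

```text
t: 2.65
eef_pos: [329.7, 221.5, 259.9]
tcp_rot: [3.141, 0.001, 2.77]
ft_force: [0.7, 0.9, 0.4]
opening: 0.998
grip_force: 0.0
t: 3.9
eef_pos: [428.8, 29.5, 259.7]
tcp_rot: [3.141, 0.0, 2.769]
ft_force: [-0.6, -0.6, 0.1]
opening: 1.002
grip_force: 0.0
turn 4.918 shift after [-5.904 -2.441  0.994] shift before [-4.353 -4.676  0.994] pos [428.8  29.4 259.7] yaw 2.7691 j6 -1.28 f [-0.5 -0.3 -0.5] t 3.95 op 0.999
```

View pics/w1.png

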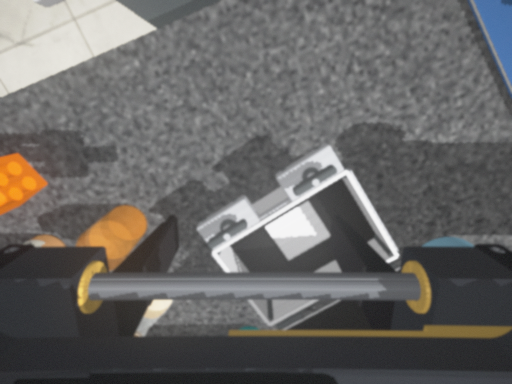

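Both wings are along the case front: left wing at (175, 315), right wing at (228, 230). Next, over to the block.

```bash
python3 -m inch '[[[-0.6,-0.25,0],0.5,-1],[[-0.6,-0.25,0],0.5,-1],[[-0.6,-0.25,0],0.5,-1],[[-0.6,-0.25,0],0.5,-1],[[-0.6,-0.25,0],0.5,-1],[[-0.6,-0.25,0],0.5,-1],[[-0.6,-0.25,0.0],0.5,-1],[[-0.6,-0.25,0],0.5,-1],[[-0.6,-0.25,0],0.5,-1],[[-0.6,-0.25,0],0.5,-1]]'
python3 - <<'E'
from h import *
p=eyes.read_camera("wrist")
s=env.state()
R=cv2.Rodrigues(np.zeros(3))[0]
from scipy.spatial.transform import Rotation as Ro
T=Ro.from_euler("xyz",s["tcp_rot"]).as_matrix()
E=np.array(p["extrinsics"]);o=-E[:3,:3].T@E[:3,3]
print("cam in tool",T.T@(o-s["eef_pos"]),"fwd",T.T@E[2,:3],"right",T.T@E[0,:3], p["fx"])
print("block proj",proj(p,[[570,-327,0],[570,-327,74]]))
for d in eyes.spot_point("tube_block",p):print(d)
save(p,"w2.png")
plan(570,-327,220,2.34)
E
```

```text
t: 5.2
eef_pos: [650.1, -289.7, 259.3]
tcp_rot: [3.142, -0.0, 2.331]
ft_force: [0.2, 0.3, 0.2]
opening: 1.0
grip_force: 0.0
cam in tool [  84.33074809    2.04006473 -172.82933683] fwd [-0.28968585  0.00189179  0.95711991] right [ 4.39827502e-03  9.99990119e-01 -6.45326941e-04] 297.27496513194274
block proj [[133.07067332 195.53789773]
 [140.66509907 183.942855  ]]
{'centre': [134.1, 48.9], 'score': 0.94}
{'centre': [188.7, 127.2], 'score': 0.89}
{'centre': [191.2, 254.5], 'score': 0.68}
{'centre': [139.9, 193.0], 'score': 0.65}
turn -0.126 shift after [ 0.507 -1.367  0.638] shift before [ 0.492 -1.372  0.638] pos [ 650.1 -291.8  258.3] yaw 2.329 j6 -1.27 f [0.1 0.4 0.1] t 5.3 op 0.998
```

View pics/w2.png

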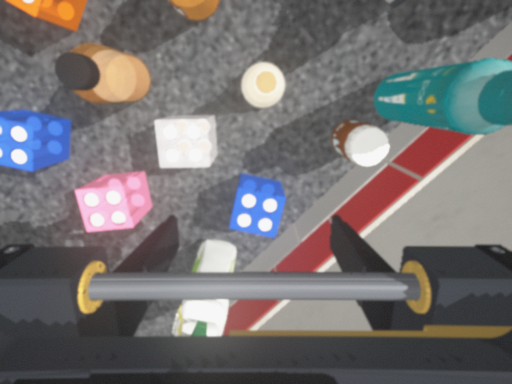

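The clear block is at (142, 185). The flask is at (85, 263), pink at (203, 113) and blue at (205, 258). I fit its silhouette.

```bash
cat >> h.py <<'E'
def fitbox(views,x0,box=(62,59,74)):
    from scipy.optimize import minimize
    b=np.array([(sx*box[0]/2,sy*box[1]/2,z) for sx in(1,-1) for sy in(1,-1) for z in(0,box[2])])
    def iou(v,p,m):
        c,s=np.cos(v[2]),np.sin(v[2]);X=b.copy();X[:,:2]=b[:,:2]@np.array([[c,s],[-s,c]])+v[:2]
        h=cv2.convexHull((proj(p,X)[:,::-1]*16).astype(np.int32))
        im=np.zeros(m.shape,np.uint8);cv2.fillConvexPoly(im,h,1,cv2.LINE_8,4);im=im>0
        return (im&m).sum()/(im|m).sum()
    out=[]
    for dy in(-.15,0,.15):
        r=minimize(lambda v:-sum(iou(v,p,m) for p,m in views),[x0[0],x0[1],x0[2]+dy],method="Nelder-Mead",options=dict(initial_simplex=np.array([[0,0,0],[12,0,0],[0,12,0],[0,0,.15]])+[x0[0],x0[1],x0[2]+dy]))
        out.append((r.fun,r.x))
    r=min(out,key=lambda q:q[0]);return r[1],[iou(r[1],p,m) for p,m in views]
def bmask(p,near):
    D=eyes.cut_out("tube_block",p);d=min(D,key=lambda d:np.hypot(*(np.array(d["centre"])-near)));return d["mask"]
E
python3 - <<'E'
from h import *
V=[]
for n,c in(("wrist",(142,185)),("top",(168,330)),("scene",(252,326))):
    p=eyes.read_camera(n);V.append((p,bmask(p,c)))
print(fitbox(V,[572,-327,.8]))
for v in V:print(fitbox([v],[572,-327,.8]))
plan(570,-327,220,2.34)
E
```

```text
(array([ 571.56788086, -330.37215549,    0.77128001]), [np.float64(0.9152595372107567), np.float64(0.0), np.float64(0.9182813816343723)])
(array([ 570.91500974, -331.10222254,    0.81819877]), [np.float64(0.9204652624960704)])
(array([ 572.  , -327.  ,    0.65]), [np.float64(0.0)])
(array([ 572.58124288, -325.85027205,    0.79318314]), [np.float64(0.9213863060016906)])
turn -0.074 shift after [ 0.451 -1.407  0.666] shift before [ 0.442 -1.41   0.666] pos [ 649.5 -287.7  260. ] yaw 2.3335 j6 -1.27 f [-0.4  0.4 -0.1] t 5.6 op 1.004
```

```bash
python3 - <<'E'
from h import *
plan(571.5,-330,36,2.361)
E
python3 -m inch '[[[0.16,-0.47,0],-0.33,-1],[[0.16,-0.47,0],0,-1],[[0.13,-0.47,0],0,-1],[[0,0,0.5],0,-1],[[0,0,0.5],0,-1],[[0,0,0.5],0,-1],[[0,0,0],0,-1],[[0,0,0],0,-1],[[0,0,0],0,-1],[[0,0,0],0,-1]]'
python3 - <<'E'
from h import *
plan(571.5,-330,36,2.361)
p=eyes.read_camera("wrist");save(p,"w3.png")
print(proj(p,[[571.5,-330,0],[571.5,-330,74]]))
print(fitbox([(p,bmask(p,proj(p,[[571.5,-330,74]])[0]))],[571.5,-330,.79]))
E
```

```text
turn -0.315 shift after [ 0.428 -1.415  3.733] shift before [ 0.389 -1.426  3.733] pos [ 649.5 -287.7  260. ] yaw 2.3335 j6 -1.27 f [-0.4  0.4 -0.1] t 5.6 op 1.004
t: 6.85
eef_pos: [570.7, -329.1, 170.6]
tcp_rot: [3.141, 0.001, 2.361]
ft_force: [-0.0, 0.3, -1.4]
opening: 1.003
grip_force: 0.0
turn 0.004 shift after [-2.000e-02 -1.000e-03  2.243e+00] shift before [-2.000e-02 -1.000e-03  2.243e+00] pos [ 570.7 -329.1  170.6] yaw 2.3613 j6 -1.41 f [-0.   0.3 -1.4] t 6.85 op 1.003
[[167.17100347 253.61347663]
 [185.54494892 253.54677039]]
(array([ 571.52861633, -331.36802326,    0.78731946]), [np.float64(0.9743482794577685)])
```

View pics/w3.png

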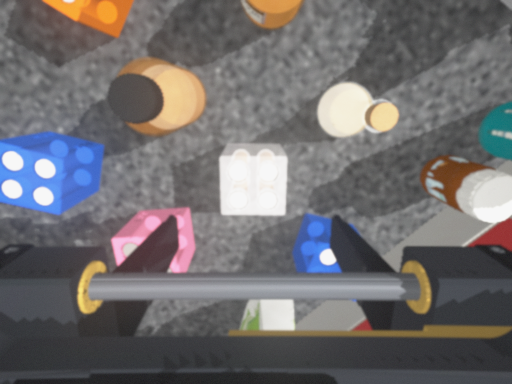

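The block is centred between the fingers, with its top face at about (180, 253). Nothing else lies in the fingers' path.

```bash
python3 -m inch '[[[-0.03,-0.015,0.5],0,-1],[[0,0,0.5],0,-1],[[0,0,0.5],0,-1],[[0,0,0.5],0,-1],[[0,0,0.24],0,-1],[[0,0,0],0,-1],[[0,0,0],0,1],[[0,0,0],0,1],[[0,0,0],0,1],[[0,0,0],0,1]]'; python3 -m inch '[[[0,0,0],0,1],[[0,0,0],0,1],[[0,0,0],0,1],[[0,0,0],0,1],[[0,0,-0.2],0,1],[[0,0,-0.4],0,1],[[0,0,-0.6],0,1],[[0,0,-0.6],0,1],[[0,0,-0.6],0,1],[[0,0,-0.6],0,1]]'
python3 - <<'E'
from h import *
plan(558.5,48,220,np.pi+.2)
E
```

```text
t: 8.2
eef_pos: [571.2, -330.9, 35.6]
tcp_rot: [3.141, 0.0, 2.361]
ft_force: [-0.1, 1.2, 2.1]
opening: 0.65
grip_force: 30.0
t: 9.45
eef_pos: [570.8, -330.7, 216.7]
tcp_rot: [3.142, -0.0, 2.361]
ft_force: [0.3, -0.6, -1.9]
opening: 0.652
grip_force: 30.0
turn -11.233 shift after [-1.053  6.227 -0.056] shift before [ 4.586  4.341 -0.056] pos [ 570.8 -330.7  216.7] yaw 2.3613 j6 -1.42 f [ 0.3 -0.6 -1.9] t 9.45 op 0.652
```

Gripped across 62 mm (opening 0.652) and lifted.

```bash
python3 -m inch '[[[0,0,0],-1,1],[[0,0,0],-1,1],[[0,0,0],-1,1],[[0,0,0],-1,1],[[0,0,0],-1,1],[[0,0,0],-1,1],[[0,0,0],-1,1],[[0,0,0],-1,1],[[0,0,0],-1,1],[[0,0,0],-1,1]]'; python3 -m inch '[[[0,0,0],-1,1],[[0,0,0],-0.23,1],[[0,0.8,0],0,1],[[0,0.8,0],0,1],[[0,0.8,0],0,1],[[0,0.8,0],0,1],[[0,0.8,0],0,1],[[0,0.8,0],0,1],[[0,0.8,0],0,1],[[0,0.63,0],0,1]]'
python3 - <<'E'
from h import *
plan(558.5,48,220,np.pi+.2)
p=eyes.read_camera("wrist");save(p,"w4.png")
for t in("latch_left_grip","latch_right_grip","case_recess"):
  for d in eyes.spot_point(t,p)[:3]: print(t,d["centre"],d["score"],atz(p,d["centre"],10 if "rec" in t else 107))
E
```

```text
t: 10.7
eef_pos: [570.9, -330.7, 215.4]
tcp_rot: [3.141, -0.0, -3.046]
ft_force: [-1.0, -0.3, -2.6]
opening: 0.65
grip_force: 30.0
t: 11.95
eef_pos: [496.3, 37.2, 215.6]
tcp_rot: [3.142, 0.0, -2.943]
ft_force: [0.3, -0.4, -1.8]
opening: 0.648
grip_force: 30.0
turn -0.014 shift after [-1.051 -0.029 -0.073] shift before [-1.051 -0.027 -0.073] pos [496.3  37.2 215.6] yaw -2.9428 j6 -1.83 f [ 0.3 -0.4 -1.8] t 11.95 op 0.648
latch_left_grip [161.6, 315.1] 0.57 [465.59257536  89.96375165 107.        ]
latch_right_grip [161.1, 184.3] 0.64 [489.99137148 -33.44893408 107.        ]
```

View pics/w4.png

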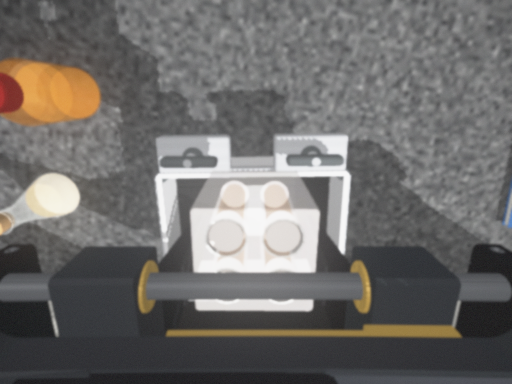

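Both wings lie parallel to the front rim, so both locks are open: left at (160, 316), right at (162, 187). The front rim runs along row 172, from col 156 to 349. I compute the case pose from this.

```bash
python3 - <<'E'
from h import *
p=eyes.read_camera("wrist")
g=cv2.cvtColor(p["pixels"],cv2.COLOR_RGB2GRAY).astype(int)
print(g[178,148:182]);print(g[178,324:358]);print("L210",g[215,150:185]);print("R210",g[215,325:360]);print("c256",g[150:190,252]);print("c170",g[150:190,165]);print("c340",g[150:190,340])
a,b=atz(p,(172,156),88),atz(p,(172,349),88)
print(a,b,np.hypot(*(b-a)[:2]),np.arctan2(*(a-b)[:2])); m=(a+b)/2;print(m,m[:2]+70*np.array([np.cos(.197),np.sin(.197)]))
for w in((160,316),(162,187)):print(atz(p,w,115))
E
```

```text
[107 106 104 102  99  98 110 149 194 225 241 246 246 246 238 216 197 190
 192 197 209 220 229 233 233 231 230 224 207 183 165 161 160 160]
[ 76  78  77  74  76  80 105 136 160 168 169 168 169 170 166 159 150 137
 127 130 168 221 243 246 247 246 243 222 160 108  96 101 104 102]
L210 [ 98 101 109 110 115 111 107 104 107 126 163 215 240 245 246 245 240 229
 223 223 217 195 172 169 177 168 158 154 153 144 123 100  90  88  89]
R210 [ 79  78  90 120 147 163 167 168 167 167 168 168 170 169 169 169 186 221
 242 246 247 246 243 225 162 105  88  83  83  82  83  83  88  92  94]
c256 [105 105 107 106 107 122 148 172 179 183 182 182 182 181 175 168 163 177
 205 217 207 199 213 224 228 223 206 177 163 160 158 159 161 165 182 213
 226 230 231 231]
c170 [179 178 176 175 172 155 133 115 108 108 109 111 111 109 105 109 139 189
 224 233 234 230 226 236 244 246 245 233 190 156 158 183 211 223 225 226
 225 225 225 226]
c340 [240 239 234 215 164 121 109 115 123 131 135 138 139 138 157 197 227 237
 238 234 233 242 246 247 246 236 184 144 150 161 167 168 170 171 173 170
 171 170 171 169]
[513.04695652 -65.60903888  88.        ] [473.16358194 130.42889686  88.        ] 200.05388228372115 2.940884659599581
[493.10526923  32.40992899  88.        ] [561.75134145  46.11090589]
[463.13296007  86.97944574 115.        ]
[489.01545268 -30.69915128 115.        ]
```

```bash
python3 - <<'E'
from h import *
plan(560.5,46.5,47,np.pi+.203)
E
python3 -m inch '[[[-0.3,0,0],-0.05,1],[[-0.4,0,0],0,1],[[-0.38,-0.06,0],0,1],[[0,0,0.5],0,1],[[0,0,0.5],0,1],[[0,0,0.5],0,1],[[0,0,0.4],0,1],[[0,0,0],0,1],[[0,0,0],0,1],[[0,0,0],0,1]]'
python3 - <<'E'
from h import *
plan(560.5,46.5,47,np.pi+.203)
E
```

```text
turn -0.042 shift after [-1.072 -0.028  2.807] shift before [-1.072 -0.024  2.807] pos [497.2  35.2 215.4] yaw -2.9423 j6 -1.83 f [ 0.1 -0.6 -2.6] t 12.2 op 0.647
t: 13.45
eef_pos: [561.7, 44.7, 102.3]
tcp_rot: [-3.141, 0.002, -2.938]
ft_force: [-0.2, 0.3, -2.2]
opening: 0.649
grip_force: 30.0
turn 0.007 shift after [0.014 0.033 0.922] shift before [0.014 0.033 0.922] pos [561.7  44.7 102.3] yaw -2.938 j6 -1.81 f [-0.2  0.3 -2.2] t 13.45 op 0.649
```

```bash
python3 -m inch '[[[0.01,0.03,0.2],0,1],[[0,0,0.2],0,1],[[0,0,0.15],0,1],[[0,0,0.1],0,1],[[0,0,0.1],0,1],[[0,0,0.1],0,1],[[0,0,0.04],0,1],[[0,0,0],0,1],[[0,0,0],0,1],[[0,0,0],0,1]]'
python3 - <<'E'
from h import *
plan(560.5,46.5,46,np.pi+.203)
E
```

```text
t: 14.7
eef_pos: [560.3, 46.7, 48.0]
tcp_rot: [3.142, 0.0, -2.938]
ft_force: [-1.0, 0.9, -2.0]
opening: 0.651
grip_force: 30.0
turn 0.011 shift after [-0.003 -0.003  0.034] shift before [-0.003 -0.003  0.034] pos [560.3  46.7  48. ] yaw -2.9376 j6 -1.81 f [-1.   0.9 -2. ] t 14.7 op 0.651
```

```bash
python3 -m inch '[[[0,0,0.03],0,1],[[0,0,0],0,1],[[0,0,0],0,-1],[[0,0,0],0,-1],[[0,0,0],0,-1],[[0,0,-0.2],0,-1],[[0,0,-0.5],0,-1],[[0,0,-0.7],0,-1],[[0,0,-0.7],0,-1],[[0.3,0,-0.5],0,-1]]'
python3 -m inch '[[[0.5,0,-0.4],0,1],[[0.6,0,-0.3],0,1],[[0.6,0,0],0,1],[[0,0,0],0,1],[[0,0,0],0,1],[[0,0,0],0,1],[[0,0,0],0,1],[[0,0,0],0,1],[[0,0,0],0,1],[[0,0,0],0,1]]'
python3 - <<'E'
from h import *
plan(560.5,46.5,250,np.pi+.203)
p=eyes.read_camera("wrist");save(p,"w5.png")
s,t=eyes.read_camera("scene"),eyes.read_camera("top")
for q,n in((s,"s"),(t,"t")):
  for nm in("lid_edge","lid_hinge"):
    print(n,nm,[(d["centre"],round(d["score"],2)) for d in eyes.spot_point(nm,q)[:2]])
a=np.hstack([cv2.resize(p["pixels"],(440,330)),cv2.resize(s["pixels"][60:210,160:310],(330,330))])
cv2.imwrite("pics/c5.png",a[:,:,::-1])
# predicted lid edge for angles
c=np.array([np.cos(.203),np.sin(.203)])
for th in(1.5,1.6,1.7):
    h=75.5-163.5*np.cos(th)+5*np.sin(th);z=89+163.5*np.sin(th)+5*np.cos(th)
    X=[*(np.array([560.5,46.5])+h*c),z];print(th,np.round(X),proj(s,[X]).round(1),proj(t,[X]).round(1))
E
```

```text
t: 15.95
eef_pos: [543.1, 43.0, 204.7]
tcp_rot: [-3.141, 0.003, -2.937]
ft_force: [-0.3, -0.4, -0.3]
opening: 1.006
grip_force: 0.0
t: 17.2
eef_pos: [442.7, 22.3, 244.0]
tcp_rot: [3.141, -0.0, -2.938]
ft_force: [0.5, 0.7, 0.3]
opening: 0.023
grip_force: 0.0
turn 0.012 shift after [-2.004e+00 -1.000e-03 -1.000e-01] shift before [-2.004 -0.003 -0.1  ] pos [442.7  22.3 244. ] yaw -2.9375 j6 -1.87 f [0.5 0.7 0.3] t 17.2 op 0.023
s lid_edge [([94.6, 261.0], 0.63)]
s lid_hinge [([148.0, 258.8], 0.77)]
t lid_edge [([118.8, 152.0], 0.73)]
t lid_hinge [([148.6, 172.8], 0.79)]
1.5 [628.  60. 252.] [[ 95.7 255.5]] [[128.1 158. ]]
1.6 [644.  64. 252.] [[ 93.9 259.9]] [[120.7 156.5]]
1.7 [660.  67. 250.] [[ 92.7 264.3]] [[113.7 155.3]]
```

View pics/c5.png

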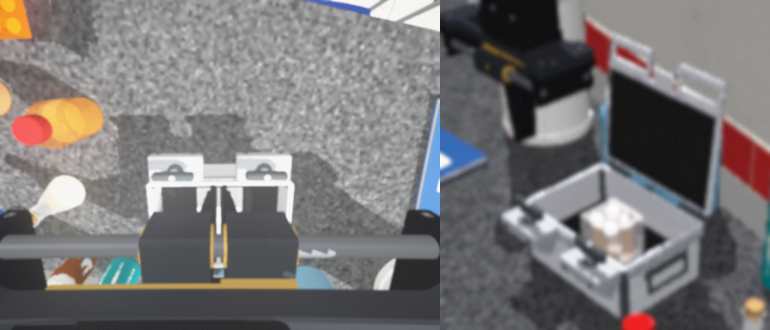

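The block stands in the recess (scene crop 612, 228). The lid is at about 1.62 rad. With the fingers shut, I go over the lid and push it down from behind.

```bash
python3 -m inch '[[[0,0,-0.5],0,1],[[0,0,-0.5],0,1],[[-0.6,0,0],0,1],[[-0.6,0,0],0,1],[[-0.6,0,0],0,1],[[-0.6,0,0],0,1],[[-0.6,0,0],0,1],[[-0.6,0,0],0,1],[[-0.48,0,0],0,1],[[0,0,0],0,1]]' &&  python3 -m inch '[[[0,0,0],0,1],[[0,0,0.3],0,1],[[0,0,0.3],0,1],[[0,0,0.3],0,1],[[0,0,0.2],0,1],[[0,0,0],0,1],[[0,0,0],0,1],[[-0.0,0,0],0,1],[[0,0,0],0,1],[[0,0,0],0,1]]'
cat >> h.py <<'E'
CX,CY,CW=560.5,46.5,.203
def incase(s=None):
    s=s or env.state();d=np.array(s["eef_pos"])-[CX,CY,0];c,n=np.cos(CW),np.sin(CW)
    print("case frame",np.round([d[0]*c+d[1]*n,-d[0]*n+d[1]*c,d[2]],1),"f",np.round(s["ft_force"],1),"t",round(s["t"],2))
E
python3 -c "
from h import *
incase()
for th in(1.6,1.4,1.2,1,.8,.6,.4,.2,0):
    r=155;print(th,round(75.5-r*np.cos(th)+5*np.sin(th)+10),round(89+r*np.sin(th)+5*np.cos(th)))"
```

```text
t: 18.8
eef_pos: [683.4, 72.2, 302.7]
tcp_rot: [3.141, -0.001, -2.937]
ft_force: [-0.8, 0.1, -1.0]
opening: 0.002
grip_force: 0.0
t: 20.05
eef_pos: [682.5, 71.9, 238.2]
tcp_rot: [3.142, 0.0, -2.938]
ft_force: [0.3, 0.4, 0.8]
opening: 0.005
grip_force: 0.0
case frame [124.6   0.3 238.2] f [0.3 0.4 0.8] t 20.05
1.6 95 244
1.4 64 243
1.2 34 235
1 6 222
0.8 -19 204
0.6 -40 181
0.4 -55 154
0.2 -65 125
0 -70 94
```

```bash
python3 -m inch '[[[0.25,0,-0.03],0,1],[[0.25,0,-0.02],0,1],[[0.26,0,0],0,1],[[0.26,0,0],0,1],[[0.25,0,0.06],0,1],[[0.25,0,0.06],0,1],[[0.23,0,0.11],0,1],[[0.23,0,0.11],0,1],[[0,0,0],0,1],[[0,0,0],0,1]]'
python3 - <<'E'
from h import *
incase()
p,s,t=[eyes.read_camera(n) for n in("wrist","scene","top")]
for q in(s,t):
  print([(d["centre"],round(d["score"],2)) for d in eyes.spot_point("lid_edge",q)[:2]])
c=np.array([np.cos(CW),np.sin(CW)])
for th in(.8,.9,1.,1.1,1.6):
    h=75.5-163.5*np.cos(th)+5*np.sin(th);z=89+163.5*np.sin(th)+5*np.cos(th)
    X=[*(np.array([CX,CY])+h*c),z];print(th,proj(s,[X]).round(1),proj(t,[X]).round(1))
E
```

```text
t: 21.3
eef_pos: [566.6, 47.9, 221.0]
tcp_rot: [-3.142, 0.001, -2.938]
ft_force: [-0.1, -0.5, -0.1]
opening: 0.005
grip_force: 0.0
case frame [6.30e+00 1.00e-01 2.21e+02] f [-0.1 -0.5 -0.1] t 21.3
[([116.9, 230.8], 0.65)]
[([172.3, 165.4], 0.6)]
0.8 [[123.3 226.1]] [[179.7 172.5]]
0.9 [[118.1 229.7]] [[173.1 170.2]]
1.0 [[113.2 233.5]] [[166.1 167.9]]
1.1 [[108.7 237.6]] [[158.8 165.7]]
1.6 [[ 93.9 259.9]] [[120.7 156.5]]
```

```bash
python3 -m inch '[[[0.21,0,0.15],0,1],[[0.21,0,0.15],0,1],[[0.17,0,0.19],0,1],[[0.17,0,0.19],0,1],[[0.12,0,0.22],0,1],[[0.12,0,0.22],0,1],[[0.08,0,0.24],0,1],[[0.08,0,0.24],0,1],[[0.04,0,0.2],0,1],[[0.03,0,0.12],0,1]]'
python3 -m inch '[[[0.03,0,0.05],0,1],[[0,0,0.05],0,1],[[0,0,0.03],0,1],[[0,0,0.03],0,1],[[0,0,0.02],0,1],[[0,0,0],0,1],[[0,0,0],0,1],[[0,0,0],0,1],[[0,0,0],0,1],[[0,0,0],0,1]]'
python3 -c "
from h import *
incase()"
```

```text
t: 22.8
eef_pos: [493.6, 32.9, 104.7]
tcp_rot: [3.141, -0.0, -2.938]
ft_force: [1.3, 0.7, 0.5]
opening: 0.005
grip_force: 0.1
t: 24.05
eef_pos: [492.1, 32.6, 94.7]
tcp_rot: [3.142, 0.0, -2.938]
ft_force: [0.1, -0.0, -0.1]
opening: 0.003
grip_force: 0.0
case frame [-69.8   0.1  94.7] f [ 0.1 -0.  -0.1] t 24.05
```

```bash
python3 -m inch '[[[0,0,0.02],0,1],[[0,0,0.02],0,1],[[0,0,0.02],0,1],[[0,0,0.0],0,1],[[0,0,0],0,1],[[0,0,0],0,1],[[0,0,0],0,1],[[0,0,0],0,1],[[0,0,0],0,1],[[0,0,0],0,1]]'
python3 -c "
from h import *
incase()"
```

```text
t: 25.3
eef_pos: [492.2, 32.6, 93.9]
tcp_rot: [-3.141, 0.002, -2.937]
ft_force: [-11.6, -0.1, 44.4]
opening: 0.005
grip_force: 22.3
case frame [-69.7   0.1  93.9] f [-11.6  -0.1  44.4] t 25.3
```

Contact came at z = 93.9 with 44 N, so the lid is shut. I lift, turn and move over the left wing.

```bash
python3 -m inch '[[[0,0,-0.2],0,1],[[0,0,-0.4],1,1],[[0,0,-0.6],1,0.4],[[0,0,-0.7],1,0.4],[[0,0,0],1,0.4],[[0,0,0],1,0.4],[[0,0,0],1,0.4],[[0,0,0],1,0.4],[[0,0,0],1,0.4],[[0,0,0],1,0.4]]'
python3 -m inch '[[[0,0,0],1,0.4],[[0,0,0],1,0.4],[[0,0,0],1,0.4],[[0,0,0],1,0.4],[[0,0,0],1,0.4],[[0,0,0],1,0.4],[[0,0,0],1,0.4],[[0.5,-0.14,0],1,0.4],[[0.5,-0.13,0],1,0.4],[[0,0,0],0,0.4]]'
python3 - <<'E'
from h import *
s=env.state();incase(s);plan(0,0,0,CW+np.pi/2,s)
p=eyes.read_camera("wrist");save(p,"w6.png")
for n in("latch_left_grip","latch_right_grip"):
  for d in eyes.spot_point(n,p)[:3]: print(n,d["centre"],d["score"],atz(p,d["centre"],107))
c,n=np.cos(CW),np.sin(CW)
for y in(60,-60): print(proj(p,[[CX-86*c-y*n,CY-86*n+y*c,115]]))
E
```

```text
t: 26.55
eef_pos: [492.0, 32.5, 205.0]
tcp_rot: [3.142, -0.0, 2.557]
ft_force: [0.4, 0.7, 0.2]
opening: 0.298
grip_force: 0.0
t: 27.8
eef_pos: [456.3, 84.8, 205.2]
tcp_rot: [-3.141, -0.0, 1.776]
ft_force: [0.7, -0.8, 0.4]
opening: 0.299
grip_force: 0.0
case frame [-94.4  58.5 205.2] f [ 0.7 -0.8  0.4] t 27.8
turn 0.03 shift after [ 0.148 -7.733  3.419] shift before [ 0.169 -7.733  3.419] pos [456.3  84.8 205.2] yaw 1.7764 j6 -0.16 f [ 0.7 -0.8  0.4] t 27.8 op 0.299
latch_left_grip [183.7, 262.5] 0.89 [464.98178802  87.32723828 107.        ]
latch_left_grip [237.1, 257.7] 0.56 [472.13399276  31.76809369 107.        ]
latch_right_grip [289.8, 262.7] 0.78 [490.10221828 -27.32283844 107.        ]
[[185.39704549 262.01962844]]
[[296.22878982 260.81248558]]
```

View pics/w6.png

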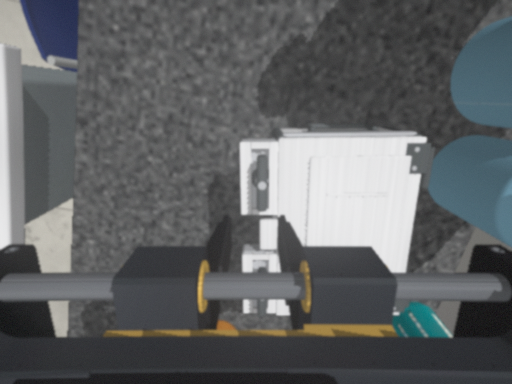

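The lid is shut and the left wing stands up through its slot at (185, 262). I descend and grip it.

```bash
python3 - <<'E'
from h import *
plan(464.6,87.7,97,CW+np.pi/2)
E
python3 -m inch '[[[0.01,0.13,0],0.03,0.4],[[0,0,0.4],0,0.4],[[0,0,0.4],0,0.4],[[0,0,0.4],0,0.4],[[0,0,0.3],0,0.4],[[0,0,0.2],0,0.4],[[0,0,0.1],0,0.4],[[0,0,0],0,0.4],[[0,0,0],0,0.4],[[0,0,0],0,0.4]]'
python3 - <<'E'
from h import *
plan(464.6,87.7,97,CW+np.pi/2)
E
```

```text
turn 0.025 shift after [0.046 0.129 1.802] shift before [0.045 0.13  1.802] pos [457.5  83.5 205.1] yaw 1.776 j6 -0.17 f [ 0.4 -0.4 -0.2] t 27.95 op 0.299
t: 29.2
eef_pos: [464.8, 86.0, 97.5]
tcp_rot: [3.141, 0.0, 1.772]
ft_force: [-0.1, -0.2, 0.2]
opening: 0.298
grip_force: 0.0
turn -0.017 shift after [0.028 0.002 0.008] shift before [0.028 0.002 0.008] pos [464.8  86.   97.5] yaw 1.7723 j6 -0.16 f [-0.1 -0.2  0.2] t 29.2 op 0.298
```

```bash
python3 -m inch '[[[0.03,0,0],0,0.4],[[0,0,0],0,1],[[0,0,0],0,1],[[0,0,0],0,1],[[0,0,0],0,1],[[0,0,0],0,1],[[0,0,0],0.3,1],[[0,0,0],0.6,1],[[0,0,0],0.8,1],[[0,0,0],0.8,1]]'
python3 - <<'E'
from h import *
s=env.state();print(s["moment"],s["grip_force"]);plan(464.6,87.7,97,CW+np.pi/2,s)
E
```

```text
t: 30.45
eef_pos: [462.8, 87.6, 97.6]
tcp_rot: [-3.139, 0.0, 1.553]
ft_force: [-10.7, -2.0, 20.7]
opening: 0.105
grip_force: 30.0
[-0.46871862  1.88782143  0.25978855] 30.00354068353772
turn -2.535 shift after [-0.004  0.03   0.01 ] shift before [0.003 0.03  0.01 ] pos [462.8  87.6  97.6] yaw 1.5526 j6 0.07 f [-10.7  -2.   20.7] t 30.45 op 0.105
```

```bash
python3 -m inch '[[[0,-0.02,-0.02],0.8,1],[[0,-0.01,-0.02],0.8,1],[[0,0,0],0.8,1],[[0,0,0],0.8,1],[[0,0,0],0.8,1],[[0,0,0],0.8,1],[[0,0,0],0.8,1],[[0,0,0],0.8,1],[[0,0,0],0.8,1],[[0,0,0],0.8,1]]'
python3 - <<'E'
from h import *
s=env.state();print(s["moment"],s["grip_force"]);plan(464.6,87.7,97,CW,s)
E
```

```text
t: 31.7
eef_pos: [461.8, 87.9, 99.5]
tcp_rot: [-3.141, 0.001, 0.854]
ft_force: [-3.5, 1.7, 3.0]
opening: 0.099
grip_force: 30.0
[ 0.07225618  0.68318302 -0.01803078] 29.999723732471466
turn 7.455 shift after [0.045 0.012 0.041] shift before [0.029 0.037 0.041] pos [461.8  87.9  99.5] yaw 0.8536 j6 0.76 f [-3.5  1.7  3. ] t 31.7 op 0.099
```

```bash
python3 -m inch '[[[0,0,0],0.8,1],[[0,0,0],0.8,1],[[0,0,0],0.8,1],[[0,0,0.02],0.8,1],[[0,0,0.02],0.8,1],[[0,0,0],0.8,1],[[0,0,0],0.8,1],[[0,0,0],0.8,1],[[0,0,0],0.8,1],[[0,0,0],0.4,1]]'
python3 - <<'E'
from h import *
s=env.state();print(s["moment"],s["grip_force"]);plan(464.6,87.7,97,CW,s)
E
```

```text
t: 32.95
eef_pos: [461.3, 88.5, 97.0]
tcp_rot: [-3.14, 0.002, 0.191]
ft_force: [-5.2, 8.3, 3.8]
opening: 0.102
grip_force: 30.0
[1.56688769 1.08046348 0.05725714] 30.00071732327342
turn -0.14 shift after [ 0.05   0.025 -0.   ] shift before [ 0.051  0.024 -0.   ] pos [461.3  88.5  97. ] yaw 0.1908 j6 1.43 f [-5.2  8.3  3.8] t 32.95 op 0.102
```

```bash
python3 -m inch '[[[0,0,0],0,0.4],[[0,0,0],0,0.4],[[0,0,0],0,0.4],[[0,0,-0.3],0,0.4],[[0,0,-0.6],0,0.4],[[0,0,-0.6],-1,0.4],[[0,0,-0.3],-1,0.4],[[0,0,0],-1,0.4],[[0,0,0],-1,0.4],[[0,0,0],-1,0.4]]'
python3 -m inch '[[[0,0,0],-1,0.4],[[0,0,0],-1,0.4],[[0,0,0],-1,0.4],[[0,0,0],-1,0.4],[[0,0,0],-1,0.4],[[0,0,0],-1,0.4],[[0,0,0],-1,0.4],[[0,0,0],-1,0.4],[[0,0,0],-1,0.4],[[0,0,0],-1,0.4]]'
python3 -m inch '[[[-0.5,0,0],-1,0.4],[[-0.5,0,0],-1,0.4],[[-0.5,0,0],-1,0.4],[[-0.5,0,0],0,0.4],[[0,0,0],0,0.4],[[0,0,0],0,0.4],[[0,0,0],0,0.4],[[0,0,0],0,0.4],[[0,0,0],0,0.4],[[0,0,0],0,0.4]]'
python3 - <<'E'
from h import *
p=eyes.read_camera("wrist");save(p,"w7.png")
for n in("latch_left_grip","latch_right_grip"):
  for d in eyes.spot_point(n,p)[:3]: print(n,d["centre"],d["score"],atz(p,d["centre"],107),atz(p,d["centre"],115))
c,n=np.cos(CW),np.sin(CW)
plan(486.5,-29.3,97,CW+np.pi/2)
E
```

```text
t: 34.2
eef_pos: [462.5, 87.7, 205.1]
tcp_rot: [3.142, -0.0, 0.632]
ft_force: [0.3, 0.2, -0.3]
opening: 0.299
grip_force: 0.0
t: 35.45
eef_pos: [462.5, 87.7, 205.0]
tcp_rot: [3.142, 0.0, 1.505]
ft_force: [-0.9, -0.2, 0.1]
opening: 0.302
grip_force: 0.0
t: 36.7
eef_pos: [469.8, -31.2, 205.0]
tcp_rot: [3.142, -0.0, 1.764]
ft_force: [-0.3, 0.2, -0.1]
opening: 0.298
grip_force: 0.0
latch_left_grip [48.6, 273.7] 0.55 [464.26655257  87.58683984 107.        ] [463.99196581  86.43622999 115.        ]
latch_right_grip [183.9, 272.7] 0.89 [488.11582215 -27.14132042 107.        ] [487.13461412 -24.89269165 115.        ]
turn -0.117 shift after [-0.022  0.279  1.8  ] shift before [-0.019  0.28   1.8  ] pos [469.8 -31.4 205. ] yaw 1.7636 j6 -0.4 f [-0.2 -1.  -0.5] t 36.85 op 0.302
```

View pics/w7.png

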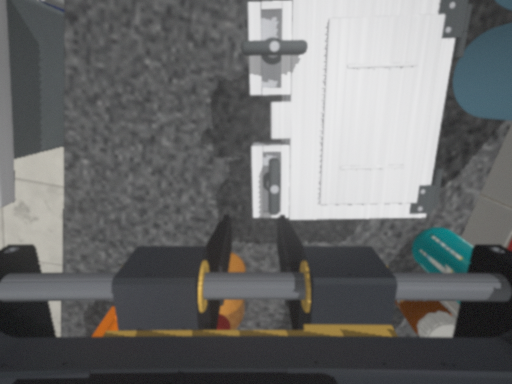

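The left wing now lies across its slot at (48, 274). The right wing is still open at (186, 272).

```bash
python3 -m inch '[[[0,0.28,0],-0.12,0.4],[[0,0,0.4],0,0.4],[[0,0,0.4],0,0.4],[[0,0,0.4],0,0.4],[[0,0,0.3],0,0.4],[[0,0,0.2],0,0.4],[[0,0,0.09],0,0.4],[[0,0,0],0,0.4],[[0,0,0],0,0.4],[[0,0,0],0,0.4]]'
python3 - <<'E'
from h import *
plan(486.3,-28.3,97,CW+np.pi/2)
E
```

```text
t: 38.1
eef_pos: [486.5, -28.2, 98.1]
tcp_rot: [3.141, 0.0, 1.774]
ft_force: [0.2, -0.3, -0.4]
opening: 0.297
grip_force: 0.0
turn 0.003 shift after [-0.001 -0.004  0.018] shift before [-0.001 -0.004  0.018] pos [486.5 -28.2  98.1] yaw 1.774 j6 -0.4 f [ 0.2 -0.3 -0.4] t 38.1 op 0.297
```

Well aligned; close and check.

```bash
python3 -m inch '[[[0,0,0.01],0,0.4],[[0,0,0],0,1],[[0,0,0],0,1],[[0,0,0],0,1],[[0,0,0],0,1],[[0,0,0],0,1],[[0,0,0],0.3,1],[[0,0,0],0.6,1],[[0,0,0],0.8,1],[[0,0,0],0.8,1]]'
python3 - <<'E'
from h import *
s=env.state();print(s["moment"],s["grip_force"]);plan(486.3,-28.3,97,CW+np.pi/2,s)
E
```

```text
t: 39.35
eef_pos: [488.1, -27.9, 97.9]
tcp_rot: [3.137, -0.0, 1.554]
ft_force: [5.4, 5.4, 10.0]
opening: 0.1
grip_force: 30.0
[ 0.89993188 -0.71692381  0.18033728] 30.000827852636576
turn -2.523 shift after [ 0.    -0.03   0.015] shift before [-0.006 -0.03   0.015] pos [488.1 -27.9  97.9] yaw 1.5536 j6 -0.18 f [ 5.4  5.4 10. ] t 39.35 op 0.1
```

```bash
python3 -m inch '[[[0,0.02,-0.01],0.8,1],[[0,0,-0.02],0.8,1],[[0,0,0],0.8,1],[[0,0,0],0.8,1],[[0,0,0],0.8,1],[[0,0,0],0.8,1],[[0,0,0],0.8,1],[[0,0,0],0.8,1],[[0,0,0],0.8,1],[[0,0,0],0.8,1]]'
python3 -m inch '[[[0,0,0],0.8,1],[[0,0,0],0.8,1],[[0,0,0],0.8,1],[[0,0,0.02],0.8,1],[[0,0,0.02],0.8,1],[[0,0,0],0.8,1],[[0,0,0],0.8,1],[[0,0,0],0.8,1],[[0,0,0],0.8,1],[[0,0,0],0.4,1]]'
python3 - <<'E'
from h import *
s=env.state();print(s["moment"],s["grip_force"]);plan(486.3,-28.3,97,CW,s)
E
```

```text
t: 40.6
eef_pos: [488.4, -28.0, 99.5]
tcp_rot: [3.14, -0.002, 0.855]
ft_force: [2.5, 2.3, 5.2]
opening: 0.11
grip_force: 30.0
t: 41.85
eef_pos: [488.6, -28.2, 97.0]
tcp_rot: [3.141, -0.003, 0.193]
ft_force: [3.7, 0.7, 6.5]
opening: 0.099
grip_force: 30.0
[ 0.21821997 -0.44828654  0.11014849] 30.00101901590824
turn -0.111 shift after [-0.037 -0.007 -0.   ] shift before [-0.037 -0.006 -0.   ] pos [488.6 -28.2  97. ] yaw 0.1933 j6 1.18 f [3.7 0.7 6.5] t 41.85 op 0.099
```

```bash
python3 -m inch '[[[0,0,0],0,0.4],[[0,0,0],0,0.4],[[0,0,0],0,0.4],[[0,0,-0.3],0,0.4],[[0,0,-0.6],0,0.4],[[0,0,-0.6],0,0.4],[[0,0,-0.6],0,0.4],[[0,0,-0.3],0,0.4],[[0,0,0],0,0.4],[[0,0,0],0,0.4]]'
python3 - <<'E'
from h import *
incase()
for nm in("wrist","top","scene"):
  p=eyes.read_camera(nm)
  for n in("latch_left","latch_right"):
    for d in eyes.cut_out(n,p)[:2]:
      pts=np.argwhere(d["mask"])
      if len(pts)<8: continue
      W=np.array([atz(p,q,115)[:2] for q in pts]);W-=W.mean(0)
      u,sv,vt=np.linalg.svd(W,full_matrices=False)
      a=np.degrees(np.arctan2(vt[0,1],vt[0,0])-CW);print(nm,n,np.round(d["centre"]),round(d["score"],2),len(pts),"axis vs case x deg",round((a+90)%180-90,1),"aspect",(sv[0]/sv[1]).round(2))
  for n in("lid_edge","reagent_green","reagent_red","flask"):
    print(nm,n,[(np.round(d["centre"]),round(d["score"],2)) for d in eyes.spot_point(n,p)[:1]])
c,s=np.cos(CW),np.sin(CW)
X=[CX-88*c,CY-88*s,94];print("shut edge expected")
for nm in("top","scene"):print(proj(eyes.read_camera(nm),[X]))
E
```

```text
t: 43.1
eef_pos: [487.1, -28.1, 239.5]
tcp_rot: [-3.141, 0.001, 0.195]
ft_force: [0.5, 0.3, -0.1]
opening: 0.304
grip_force: 0.0
case frame [-87.  -58.3 239.5] f [ 0.5  0.3 -0.1] t 43.1
wrist latch_left [177. 143.] 0.95 669 axis vs case x deg -1.1 aspect 3.71
wrist latch_right [173. 256.] 0.95 496 axis vs case x deg 0.3 aspect 5.55
wrist lid_edge [(array([175., 198.]), 0.75)]
wrist reagent_green [(array([219., 450.]), 0.57)]
wrist reagent_red [(array([198., 363.]), 0.8)]
wrist flask [(array([105., 409.]), 0.61)]
top latch_left [167. 284.] 0.69 396 axis vs case x deg -21.2 aspect 1.12
top latch_right [185. 224.] 0.5 290 axis vs case x deg 3.3 aspect 5.91
top lid_edge []
top reagent_green [(array([219., 330.]), 0.77)]
top reagent_red [(array([217., 279.]), 0.97)]
top flask [(array([169., 286.]), 0.66)]
scene latch_left [157. 199.] 0.53 131 axis vs case x deg 19.3 aspect 1.74
scene latch_right [172. 229.] 0.58 137 axis vs case x deg 8.5 aspect 2.08
scene lid_edge [(array([172., 213.]), 0.59)]
scene reagent_green [(array([286., 284.]), 0.92)]
scene reagent_red [(array([246., 252.]), 0.66)]
scene flask [(array([229., 297.]), 0.83)]
shut edge expected
[[208.69535516 187.63457804]]
[[167.78220124 213.35498951]]
```

Both wings lie along the case's x (-1.1° and 0.3°), the lid is shut, and the bottles and flask have not moved. Handing in.

```bash
python3 -c "
from cell import env
print(env.job_done())"
```

```text
the job is handed in; nothing more can be done
None
```

I handed the job in at about 44 s: the clear block is in the recess, the lid is shut, both wings are turned to locked (within about 1° in the wrist camera), and the bottles and flask are where they were; no verdict was returned.

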